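# Give the wine press one more turn

### The job

Slide the steel catch pan along the bench until it stands centred under the press's spout. Then, with the pan in place, push the press's hand wheel clockwise by its upright handle through exactly one full turn, so that the handle comes back to where it started, and leave it there. Only push with the fingers, lightly: do not pinch or lift the pan or the handle, and leave everything else on the bench where it is.

Things in the scene. Friction and masses are not known exactly. Their poses are not given: they have to be found in the camera images.
- pan: low straight-sided round stainless catch pan, open on top, no handles: 130 mm outer diameter, 50 mm tall, 3 mm wall, about 0.4 kg, loose on the bench; origin at the centre of its underside
- spout_lip (a point): drip point of the press's open spout: middle of its outer lip, 69 mm above the bench, 176 mm out from the wheel's axis; the spout is 40 mm wide, and the pan passes under it with 18 mm to spare. The press is a bench basket press bolted to the bench: three legs and a 216 mm round tray at 66 to 94 mm height, a slatted wooden basket on it, two tie rods and a steel cross-beam whose top is at 232 mm (tie-rod ends to 244 mm)
- hub (a point): on the axis (vertical) of the press's hand wheel, top of its hub, about 272 mm above the bench: a three-spoked steel wheel of 185 mm outer diameter lying level on top of the press; top of its rim about 274 mm above the bench. A small nut stands 7 mm above the hub. Wheel, screw and pressing plate sink 5 mm a turn clockwise
- handle (a point): middle of the wheel's handle: an upright black grip, 24 mm diameter at its widest and 56 mm tall (28 mm above and below this point), that stands on the rim at the end of one spoke, 85 mm from the axis, and spins freely on its pin. Nothing stands above it or beside it over the rim
- wheel (a joint): angle of the hand wheel in rad; grows clockwise seen from above (tightening), 6.283 a turn. It starts anywhere from -2.5 to 2.5. Turning needs a steady 0.35 N m (4 to 5 N at the handle) and the wheel stops and stays where it is left
- wine_bottle: full dark green wine bottle, 76 mm diameter, 300 mm tall, standing; origin at the centre of its underside
- wine_glass: empty stemmed wine glass, 72 mm diameter, 170 mm tall, standing near the press; origin at the centre of its foot
- bung: white conical barrel bung, 52 mm diameter, 40 mm tall, standing in front of the press; origin at the centre of its underside
- jug: clear plastic measuring jug with side handle, 112 mm diameter, 135 mm tall; origin at the centre of its underside
- wine_thief: glass sampling tube, 16 mm thick, 300 mm long, lying on the bench along its own x; origin near mid-length, at bench level
- mallet: rubber mallet lying on its side, 90 mm head 56 mm thick, 270 mm handle along its own -x; origin under the head
- cork_tub: small aluminium tub of corks, 104 mm diameter, about 80 mm tall; origin at the centre of its underside

How it is judged:
On the way, in this order (a step that is already met when the one before it is completed fails the run):
1. the pan stands under the spout, its centre within 30 mm of the lip, flat on the bench, before the wheel has been turned (handle within 20 mm of its start) (horizontal distance between pan and spout_lip below 0.03 m and height (world z) of pan below 0.008 m and angle between pan's own z axis and vertical below 0.1 rad and distance of handle from where it was at the start of the episode below 0.02 m), for 0.2 s.
2. the handle is being pushed by the fingers on the far part of its turn (more than 130 mm from where it started), the pan in place (distance of handle from where it was at the start of the episode above 0.13 m and contact force between the fingers and grip above 0.3 N and horizontal distance between pan and spout_lip below 0.03 m and height (world z) of pan below 0.008 m and angle between pan's own z axis and vertical below 0.1 rad), for 0.05 s.
At the end, for the whole second after the job is handed in: The pan stands flat and still, its centre within 30 mm of the spout lip (horizontally); the wheel has made one clockwise turn, not none or two, and rests with its handle within 22 mm (14 degrees) of its start; every other loose thing is within 30 mm of its start (horizontal distance between pan and spout_lip below 0.03 m and height (world z) of pan below 0.008 m and angle between pan's own z axis and vertical below 0.1 rad and distance of handle from where it was at the start of the episode below 0.022 m and value of joint wheel between 3.2 and 9.4 rad and velocity of joint wheel between -0.05 and 0.05 rad/s and linear speed of pan below 0.01 m/s and distance of each of wine_bottle, wine_glass, bung, jug, wine_thief, mallet, cork_tub from where it was at the start of the episode below 0.03 m); the robot touches nothing.
It fails at once if the pan is lifted off the bench (more than 12 mm) or tipped (more than 0.25 rad) (height (world z) of pan above 0.012 m or angle between pan's own z axis and vertical above 0.25 rad).
It fails at once if the fingers pinch or force the pan or the handle (more than 35 N on either) (contact force between the fingers and pan above 35 N or contact force between the fingers and grip above 35 N).
It fails at once if another loose thing is moved by more than 30 mm or lifted (distance of any of wine_bottle, wine_glass, bung, jug, wine_thief, mallet, cork_tub from where it was at the start of the episode above 0.03 m).
It fails at once if a standing thing is knocked over (angle between any of wine_bottle, wine_glass, bung, jug, wine_thief, mallet, cork_tub's own z axis and vertical above 0.5 rad).
It also fails if it takes over 69 s, if anything falls off the work surface, if the arm or the gripper's body presses on something with over 40 N, if the wrist force passes 120 N, or if a joint passes its speed limit or range.

### The arm

A 6-joint arm with a two-finger parallel gripper is mounted at the origin on the work surface. World frame = base frame: x ahead of the robot, y to its left, z up, the work surface at z = 0. Lengths are in m, angles in rad, forces in N, time in s.
With the tool pointing down it reaches from about 0.35 to 0.725 m from the base axis. Payload 4.3 kg.
Tool frame: the origin (TCP) lies midway between the tips of the shut fingers; the grasp point (between the pads) lies ctrl.grasp_offset behind it (ctrl.grasp_offset is the distance from the TCP to the grasp point, in m); x points along the fingers, z is the direction in which the jaws open and shut, and the axes are right-handed (so a half turn about x gives the same grasp; the last joint's range is limited). The gripper opens to 85 mm and grips with 20 to 120 N. Pads are 22 mm wide; open, the fingers measure 114 mm over their backs; the gripper's body (76 mm by 85 mm) begins 54 mm behind the grasp point. The pads swing forward as they close: fully open they stand 13 mm farther back than shut.
Start: joints at [-1.271, 0.377, 0.081, 1.274, 0, 1.46], TCP at [0.229, -0.527, 0.231] pointing down, gripper open.
Joint ranges: [-2.72, 2.72], [-0.84, 1.66], [-1.02, 1.22], [-1.77, 2.12], [-1.37, 1.28], [-3.14, 3.14]. Speed limits (rad/s): [2.57, 2.57, 3.14, 3.14, 3.14, 3.14].

### API

Orientations are given as a unit quaternion [w, x, y, z].
In Python, from bench import ctrl gives the robot as it stands.
- The arm moves only by the tool play_rows, never from a script. Its argument "commands" is a list of rows, each a list of 3 entries, a list of its own where there are three numbers: the shift along the tool's x, y, z in mm, then the turn about the tool's x in rad, then the finger opening in mm, from 0 to 85.4. In form: [[[x, y, z], turn, claw], ...]. A call has 1 to 5 rows; each row is the pose to reach, as a shift and turn from the pose measured when the call began, along the tool's axes at that moment; what a row does not reach only later rows make up. A row lasts 1/8 s, in which the tool goes at most 62.5 mm and 10.7 degrees, less where a joint would pass 70% of its speed; a pose out of reach is approached as far as the arm can. A call with a gripper value outside its range is refused whole. The fingers move at their own pace and stop on an object; "grip_force" is the grip in N (left out, the last holds). Time passes only in rows, so rows that repeat a pose let the fingers close. It gives the time, the measured TCP pose, the force and the opening at its end, in the units of the state.
- ctrl.state(): the state, without advancing time (a new reading comes with each control period).
- ctrl.capture(name): name is "side" or "top"; returns (picture, depth): 400x640x3 uint8, blue, green, red; 400x640 float32, m along the optical axis (not along the pixel's ray), 0 where there is no reading.
- ctrl.camera_model(name): a dict with "mtx" (3x3 intrinsics, pixels), "rvec" (rotation vector, rad) and "tvec" (3), from world to camera coordinates, as OpenCV has them. Camera axes: x right, y down, z forward; pixel columns grow to the right and rows downward; lengths in m; the calibration is good to about 2 mm. A picture is of the moment at which its call begins. camera_model takes no time and is no camera call.
- ctrl.finish_job(): hands the job in, once; it reports no verdict.
The state is a dict: "time_s": time; "joint_pos": joint angles; "joint_velocities": joint speeds; "effort": joint torques, N m; "position": TCP position; "eef_rot": TCP orientation; "wrist_force": force on the tool from outside, world axes, zero at the start; "moment": the same for the moment, N m; "opening": finger opening in m.
Only numpy, scipy, OpenCV 4.12 (cv2) and the standard library are available. Lean on these libraries where they do the work, as an engineer would, in place of code of your own. Each camera call takes 0.05 s, during which the arm holds its last target.

## Working session

There is one attempt and no reset: what is moved stays moved. The work goes in short steps, Python scripts to look and compute and a tool call to move; the robot and the scene stay as the last step left them, time stands still between calls to the robot, and variables do not carry over. Pictures are saved under pics/ and viewed, and the job is handed in when it is done.

Besides the shell and the picture viewer there is one more tool, called after "Emit:" by a JSON object that holds its "fn" and its "kwargs", one argument or row to a line. play_rows: Moves the arm, as the interface text tells. Its arguments: {"type":"object","properties":{"commands":{"type":"array"},"grip_force":{"type":"number"}},"required":["commands"]}

```bash
ls; mkdir -p pics; cat > h.py <<'E'
import numpy as np, cv2
from bench import ctrl
def cam(n):
    m=ctrl.camera_model(n); K=np.array(m['mtx'],float); R=cv2.Rodrigues(np.array(m['rvec'],float))[0]; t=np.array(m['tvec'],float).ravel(); return K,R,t
def ray(n,u,v,z):
    K,R,t=cam(n); d=R.T@np.linalg.inv(K)@np.array([u,v,1.]); c=-R.T@t; return c+d*(z-c[2])/d[2]
def proj(n,p):
    K,R,t=cam(n); q=K@(R@np.array(p,float)+t); return q[:2]/q[2]
def cloud(n,dep):
    K,R,t=cam(n); v,u=np.mgrid[0:dep.shape[0],0:dep.shape[1]]
    P=np.linalg.inv(K)@np.stack([u.ravel(),v.ravel(),np.ones(u.size)])*dep.ravel()
    return (R.T@(P-t[:,None])).T.reshape(dep.shape+(3,))
E
python3 - <<'E'
from h import *
print(ctrl.state(), ctrl.grasp_offset)
for n in('side','top'):
    i,d=ctrl.capture(n); cv2.imwrite(f'pics/{n}0.png',i); np.save(f'{n}0.npy',d)
    K,R,t=cam(n); print(n,K.tolist(),(-R.T@t).round(3),R.round(2).tolist(),(d>0).mean())
E
```

```text
pics
{'time_s': 0.0, 'joint_pos': array([-1.27131416e+00,  3.78067719e-01,  7.96648180e-02,  1.27443664e+00,
       -4.13314454e-06,  1.46051856e+00]), 'joint_velocities': array([ 0.00093171, -0.00081041,  0.00092755, -0.00138111,  0.0002238 ,
        0.00130006]), 'effort': array([ 1.05131581e-03, -4.63608062e+01,  2.69872355e+01,  2.10107613e-02,
       -1.49087100e-04,  1.18190929e-06]), 'position': array([ 0.22889566, -0.52676356,  0.23037332]), 'eef_rot': array([ 0.59070952,  0.38827682,  0.59182492, -0.38735854]), 'wrist_force': array([ 0.67368168, -0.22842512, -0.26663719]), 'moment': array([-0.00891045, -0.03780417, -0.02706564]), 'opening': 0.085038309732085} 0.0187
side [[401.2324960936204, 0.0, 312.5572297591471], [0.0, 401.2324960936204, 191.49975378014997], [0.0, 0.0, 1.0]] [-0.022  0.611  0.826] [[-0.71, -0.7, 0.01], [-0.42, 0.42, -0.8], [0.56, -0.58, -0.59]] 0.996046875
top [[512.8619879482171, 0.0, 320.7814088577686], [0.0, 512.8619879482171, 192.44685732852622], [0.0, 0.0, 1.0]] [0.307 0.035 1.732] [[-0.0, -1.0, 0.01], [-0.99, 0.0, -0.16], [0.16, -0.01, -0.99]] 0.99598828125
```

View pics/side0.png

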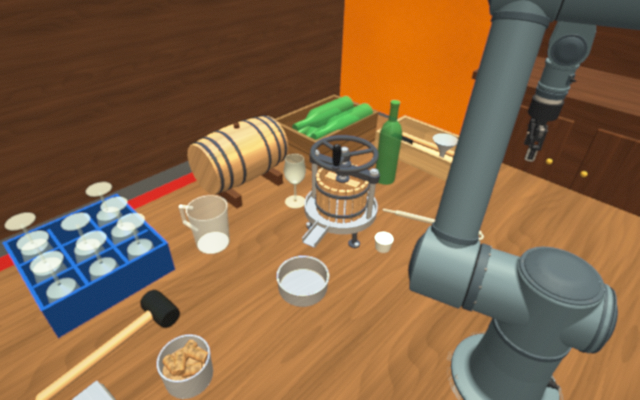

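View pics/top0.png

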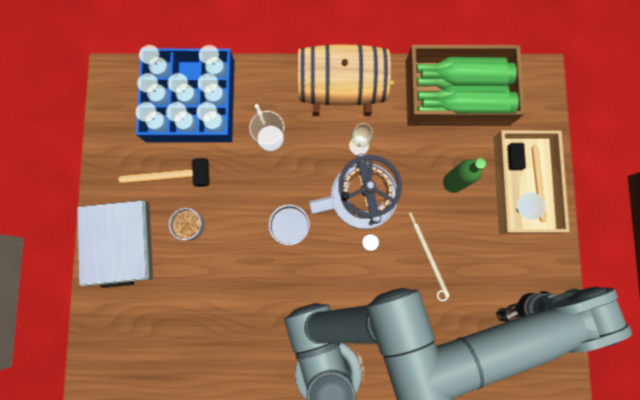

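```bash
python3 - <<'E'
import cv2
i=cv2.imread('pics/top0.png')[120:260,250:450]; cv2.imwrite('pics/top0z.png',cv2.resize(i,None,fx=4,fy=4,interpolation=cv2.INTER_CUBIC))
i=cv2.imread('pics/side0.png')[120:310,260:420]; cv2.imwrite('pics/side0z.png',cv2.resize(i,None,fx=3.1,fy=3.1,interpolation=cv2.INTER_CUBIC))
E
```

```text
(no output)
```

View pics/top0z.png

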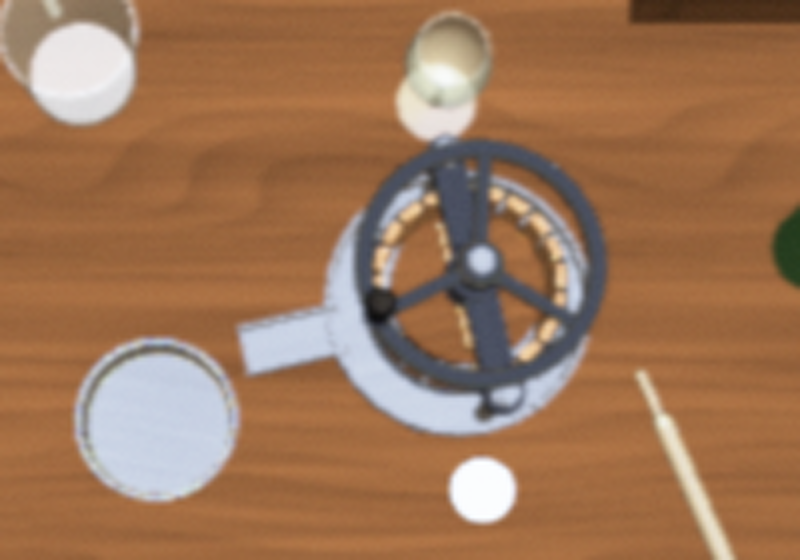

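View pics/side0z.png

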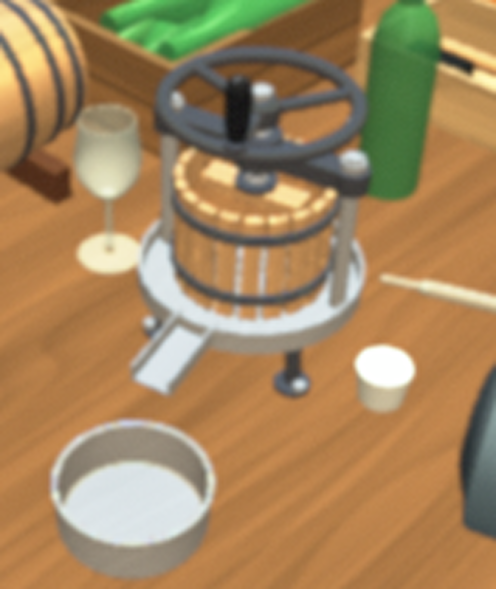

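```bash
python3 - <<'E'
from h import *
f=lambda x,y:(250+(x+.5)/4-.5,120+(y+.5)/4-.5)
print('lip',ray('top',*f(237,325),.069),ray('top',*f(246,376),.069))
print('pan rim',ray('top',*f(157,420),.05))
print('hub nut',ray('top',*f(482,260),.279))
print('handle top',ray('top',*f(380,303),.330))
d=np.load('top0.npy'); P=cloud('top',d)
for n,(x,y) in dict(handle=(380,300),hub=(482,260),pan=(157,420),spout=(260,350),rim=(600,270),bung=(483,490),glass=(450,30)).items():
    u,v=f(x,y); print(n,P[int(round(v)),int(round(u))].round(3))
# pan fit via depth: points z in .04-.06 near the pan
m=(abs(P[...,2]-.05)<.008)&(np.hypot(*(P[...,:2]-ray('top',*f(157,420),.05)[:2]).transpose(2,0,1))<.085)
q=P[m][:,:2]; print(len(q)); A=np.c_[2*q,np.ones(len(q))]; s=np.linalg.lstsq(A,(q**2).sum(1),rcond=None)[0]; print('pan fit',s[:2],np.sqrt(s[2]+s[0]**2+s[1]**2))
m=(abs(P[...,2]-.272)<.012)&(np.hypot(*(P[...,:2]-ray('top',*f(482,260),.279)[:2]).transpose(2,0,1))<.11)&(np.hypot(*(P[...,:2]-ray('top',*f(482,260),.279)[:2]).transpose(2,0,1))>.065)
q=P[m][:,:2]; print(len(q),np.median(P[m][:,2])); A=np.c_[2*q,np.ones(len(q))]; s=np.linalg.lstsq(A,(q**2).sum(1),rcond=None)[0]; print('wheel fit',s[:2],np.sqrt(s[2]+s[0]**2+s[1]**2))
ds=np.load('side0.npy'); Q=cloud('side',ds); 
m=(Q[...,2]>.285)&(Q[...,2]<.36)&(np.hypot(Q[...,0]-s[0],Q[...,1]-s[1])<.12)
vs,us=np.where(m); print('side high pts',len(vs)); print(np.c_[us,vs,Q[m].round(3)][::6])
b=Q[...,:]; 
for nm,(u,v) in dict(bottle=(388,160)).items(): print(nm,Q[v,u].round(3))
E
```

```text
lip [0.55195156 0.062907   0.069     ] [0.50989347 0.05545172 0.069     ]
pan rim [0.47581937 0.12878733 0.05      ]
hub nut [ 0.56832327 -0.11695116  0.279     ]
handle top [ 0.52891785 -0.04048083  0.33      ]
handle [ 0.528 -0.041  0.34 ]
hub [ 0.567 -0.117  0.278]
pan [0.479 0.131 0.004]
spout [0.53  0.043 0.078]
rim [ 0.562 -0.204  0.274]
bung [ 0.419 -0.138  0.041]
glass [ 0.788 -0.11   0.119]
191
pan fit [0.47641674 0.13038862] 0.063880120596384
944 0.27320405263131614
wheel fit [ 0.5669891  -0.11499023] 0.08446459495247823
side high pts 179
[[ 3.35e+02  1.44e+02  5.38e-01 -4.10e-02  3.38e-01]
 [ 3.36e+02  1.45e+02  5.33e-01 -3.90e-02  3.38e-01]
 [ 3.35e+02  1.46e+02  5.32e-01 -3.50e-02  3.37e-01]
 [ 3.33e+02  1.47e+02  5.36e-01 -3.20e-02  3.33e-01]
 [ 3.39e+02  1.47e+02  5.24e-01 -4.00e-02  3.36e-01]
 [ 3.36e+02  1.48e+02  5.25e-01 -3.10e-02  3.36e-01]
 [ 3.32e+02  1.49e+02  5.39e-01 -3.20e-02  3.27e-01]
 [ 3.38e+02  1.49e+02  5.23e-01 -3.60e-02  3.31e-01]
 [ 3.34e+02  1.50e+02  5.31e-01 -3.10e-02  3.28e-01]
 [ 3.40e+02  1.50e+02  5.19e-01 -3.90e-02  3.30e-01]
 [ 3.36e+02  1.
[... 375 characters left out ...]
02  5.23e-01 -4.00e-02  3.13e-01]
 [ 3.36e+02  1.56e+02  5.25e-01 -3.20e-02  3.13e-01]
 [ 3.33e+02  1.57e+02  5.34e-01 -3.10e-02  3.06e-01]
 [ 3.39e+02  1.57e+02  5.21e-01 -3.80e-02  3.09e-01]
 [ 3.36e+02  1.58e+02  5.27e-01 -3.50e-02  3.05e-01]
 [ 3.33e+02  1.59e+02  5.31e-01 -2.90e-02  3.03e-01]
 [ 3.39e+02  1.59e+02  5.22e-01 -4.10e-02  3.02e-01]
 [ 3.36e+02  1.60e+02  5.26e-01 -3.30e-02  3.00e-01]
 [ 3.33e+02  1.61e+02  5.32e-01 -3.00e-02  2.96e-01]
 [ 3.39e+02  1.61e+02  5.21e-01 -4.00e-02  2.97e-01]
 [ 3.37e+02  1.62e+02  5.23e-01 -3.40e-02  2.95e-01]
 [ 3.36e+02  1.63e+02  5.26e-01 -3.50e-02  2.91e-01]
 [ 3.36e+02  1.64e+02  5.25e-01 -3.40e-02  2.88e-01]]
bottle [ 0.609 -0.406  0.1  ]
```

```bash
cat >> h.py <<'E'
from scipy.spatial.transform import Rotation as Ro
def pose():
    s=ctrl.state(); q=s['eef_rot']; return s['position'],Ro.from_quat([q[1],q[2],q[3],q[0]]).as_matrix(),s
def yaw(R): return np.degrees(np.arctan2(R[1,2],R[0,2]))  # direction of the tool z (jaw)
def rel(pts,show=True):
    p,R,s=pose()
    for w in pts: print('to',np.round(w,3),'-> tool mm',(R.T@(np.array(w)-p)*1000).round(0))
E
python3 - <<'E'
from h import *
p,R,s=pose(); print(p,R.round(3),yaw(R))
d=np.array([.531-.4765,.059-.1295]);L=np.hypot(*d);d/=L; print(L,d,'jaw yaw',np.degrees(np.arctan2(d[0],-d[1])))
rel([(.30,-.40,.30),(.37,-.22,.32),(.38,0,.30),(.40,.19,.20)])
E
```

```text
[ 0.22890586 -0.52682014  0.23043484] [[-0.001  0.917  0.398]
 [ 0.002  0.398 -0.917]
 [-1.     0.    -0.002]] -66.52103497909667
0.08910948322148438 [ 0.61160718 -0.79116159] jaw yaw 37.70580369145917
to [ 0.3 -0.4  0.3] -> tool mm [-69. 116. -88.]
to [ 0.37 -0.22  0.32] -> tool mm [ -89.  252. -225.]
to [0.38 0.   0.3 ] -> tool mm [ -69.  348. -423.]
to [0.4  0.19 0.2 ] -> tool mm [  32.  443. -589.]
```

Emit:
{"fn": "play_rows", "kwargs": {
  "commands": [
    [[-30,45,-35],-0.18,60],
    [[-60,90,-70],-0.36,60],
    [[-72,125,-105],-0.54,60],
    [[-78,165,-140],-0.72,60],
    [[-84,205,-180],-0.9,60]
  ]
}}

```text
time_s: 0.72
position: [0.3457, -0.2786, 0.3148]
eef_rot: [0.701, 0.091, 0.702, -0.089]
wrist_force: [0.6, 0.3, -0.6]
opening: 0.0598
```

```bash
python3 - <<'E'
from h import *
p,R,s=pose(); print(p,yaw(R),s['joint_pos'].round(2),s['wrist_force'],s['opening'])
rel([(.38,-.1,.32),(.38,.02,.31),(.40,.19,.20)])
E
```

```text
[ 0.34572238 -0.27860708  0.31476872] -14.646084157671881 [-0.82  0.1  -0.07  1.41  0.    1.  ] [ 0.58868594  0.28696765 -0.5544008 ] 0.05976687548790664
to [ 0.38 -0.1   0.32] -> tool mm [ -5. 181. -12.]
to [0.38 0.02 0.31] -> tool mm [  5. 298. -42.]
to [0.4  0.19 0.2 ] -> tool mm [116. 467. -66.]
```

Emit:
{"fn": "play_rows", "kwargs": {
  "commands": [
    [[0,60,-4],-0.18,60],
    [[0,120,-8],-0.36,60],
    [[0,180,-12],-0.54,60],
    [[0,240,-25],-0.72,60],
    [[5,298,-42],-0.9,60]
  ]
}}

```text
time_s: 1.35
position: [0.3804, 0.0222, 0.3103]
eef_rot: [0.67, -0.225, 0.67, 0.226]
wrist_force: [0.4, 0.2, -0.1]
opening: 0.0601
```

```bash
python3 - <<'E'
from h import *
p,R,s=pose(); print(p,yaw(R),s['joint_pos'].round(2),s['wrist_force'],s['opening'])
d=np.array([.6116,-.7912]); c=np.array([.4765,.1295]); 
for b in(.13,.1): print(b,c-d*b)
rel([(.39,.12,.28),(*(c-d*.115),.2),(*(c-d*.115),.03)])
E
```

```text
[0.38040633 0.02221903 0.31030311] 37.248270209610816 [-0.11 -0.03 -0.21  1.39  0.    0.81] [ 0.40790289  0.17681679 -0.08756508] 0.0601392315387136
0.13 [0.396992 0.232356]
0.1 [0.41534 0.20862]
to [0.39 0.12 0.28] -> tool mm [31. 72. 67.]
to [0.406 0.22  0.2  ] -> tool mm [111. 142. 140.]
to [0.406 0.22  0.03 ] -> tool mm [281. 142. 140.]
```

Emit:
{"fn": "play_rows", "kwargs": {
  "commands": [
    [[15,36,34],0,60],
    [[31,72,67],0,60],
    [[70,107,104],0,60],
    [[111,142,140],0,60],
    [[170,142,140],0,60]
  ]
}}

```text
time_s: 1.98
position: [0.4078, 0.2238, 0.1404]
eef_rot: [0.672, -0.226, 0.667, 0.228]
wrist_force: [0.0, 0.1, -0.4]
opening: 0.0598
```

```bash
python3 - <<'E'
from h import *
p,R,s=pose(); print(p,yaw(R),s['wrist_force'])
i,d=ctrl.capture('top'); cv2.imwrite('pics/top1.png',cv2.resize(i[100:300,200:440],None,fx=3,fy=3))
d=np.array([.6116,-.7912]); c=np.array([.4765,.1295]); 
rel([(*(c-d*.115),.02)])
E
```

```text
[0.40784387 0.22382358 0.14044262] 37.511574327672776 [ 0.03741796  0.08473461 -0.36723809]
to [0.406 0.22  0.02 ] -> tool mm [110.  -4.   7.]
```

View pics/top1.png

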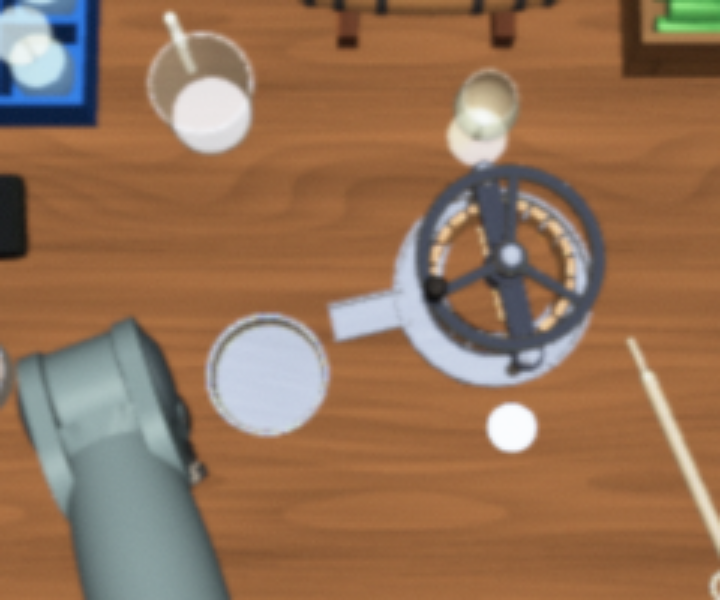

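Emit:
{"fn": "play_rows", "kwargs": {
  "commands": [
    [[50,-4,7],0,60],
    [[100,-4,7],0,60],
    [[118,-4,7],0,60],
    [[120,-4,7],0,60]
  ]
}}

```text
time_s: 2.52
position: [0.4043, 0.2197, 0.0096]
eef_rot: [0.664, -0.226, 0.676, 0.227]
wrist_force: [0.2, 0.3, -0.4]
opening: 0.0604
```

```bash
python3 - <<'E'
from h import *
p,R,s=pose(); print(p,yaw(R),s['wrist_force'])
d=np.array([.6116,-.7912]); c=np.array([.4765,.1295]); l=np.array([.531,.059])
rel([(*(c-d*b),.02) for b in (.1,.08,.07)]+[(*(l-d*b),.02) for b in (.1,.08,.07)])
E
```

```text
[0.40433814 0.21968474 0.00956217] 37.41179908165037 [ 0.22807819  0.3136125  -0.43222873]
to [0.415 0.209 0.02 ] -> tool mm [-11. -15.   2.]
to [0.428 0.193 0.02 ] -> tool mm [-11. -35.   2.]
to [0.434 0.185 0.02 ] -> tool mm [-11. -45.   2.]
to [0.47  0.138 0.02 ] -> tool mm [ -11. -105.    2.]
to [0.482 0.122 0.02 ] -> tool mm [ -11. -125.    2.]
to [0.488 0.114 0.02 ] -> tool mm [ -11. -135.    2.]
```

Emit:
{"fn": "play_rows", "kwargs": {
  "commands": [
    [[-8,-12,2],0,60],
    [[-8,-25,2],0,60],
    [[-8,-34,2],0,60],
    [[-8,-42,2],0,60],
    [[-8,-48,2],0,60]
  ]
}}

```text
time_s: 3.15
position: [0.4356, 0.1823, 0.0173]
eef_rot: [0.664, -0.226, 0.676, 0.227]
wrist_force: [-0.1, 0.1, 0.6]
opening: 0.0602
```

```bash
python3 - <<'E'
from h import *
p,R,s=pose(); print(p,yaw(R),s['wrist_force'])
d=np.array([.6116,-.7912]); c=np.array([.4765,.1295]); l=np.array([.531,.059])
rel([(*(l-d*b),.018) for b in (.1,.08,.07)])
i,_=ctrl.capture('top'); cv2.imwrite('pics/top2.png',cv2.resize(i[140:280,240:440],None,fx=4,fy=4,interpolation=cv2.INTER_CUBIC))
i,_=ctrl.capture('side'); cv2.imwrite('pics/side2.png',i)
E
```

```text
[0.43555203 0.18226314 0.01727041] 37.38461926696873 [-0.0509604   0.12870077  0.61747066]
to [0.47  0.138 0.018] -> tool mm [ -1. -56.   0.]
to [0.482 0.122 0.018] -> tool mm [ -1. -76.   1.]
to [0.488 0.114 0.018] -> tool mm [ -1. -86.   1.]
```

View pics/top2.png

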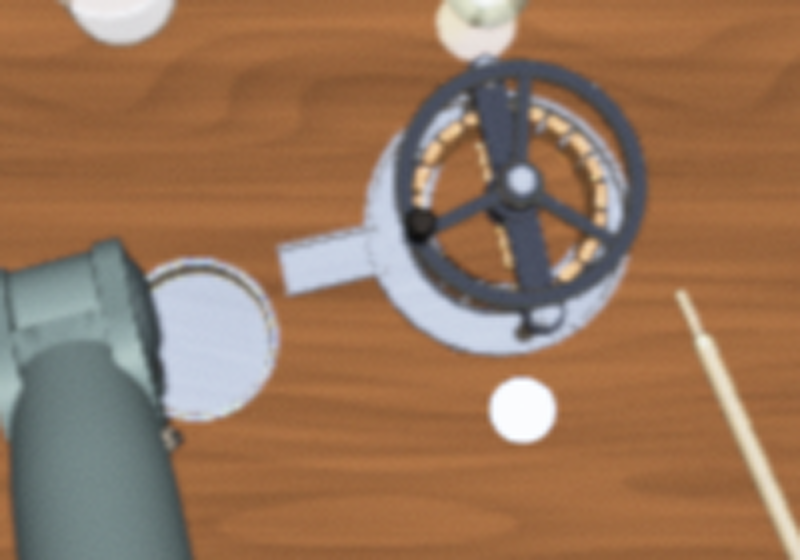

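View pics/side2.png

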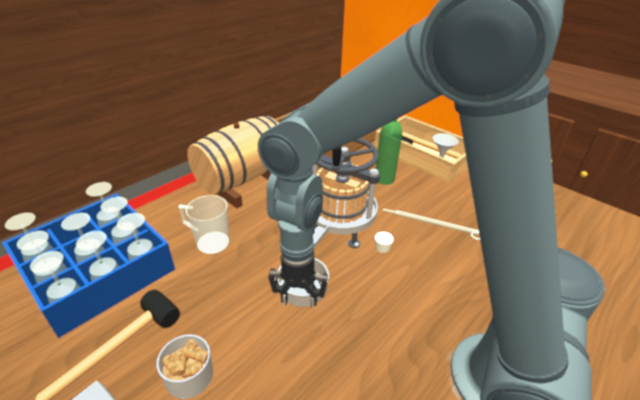

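Emit:
{"fn": "play_rows", "kwargs": {
  "commands": [
    [[0,-8,0],0,60],
    [[0,-16,0],0,60],
    [[0,-24,0],0,60],
    [[0,-32,0],0,60],
    [[0,-40,0],0,60]
  ]
}}

```text
time_s: 3.88
position: [0.4597, 0.1503, 0.0168]
eef_rot: [0.664, -0.226, 0.676, 0.227]
wrist_force: [-3.5, 3.8, 3.0]
opening: 0.0602
```

```bash
python3 - <<'E'
from h import *
p,R,s=pose(); print(p,yaw(R),s['wrist_force'])
d=np.array([.6116,-.7912]); c=np.array([.4765,.1295]); l=np.array([.531,.059])
rel([(*(l-d*b),.018) for b in (.1,.08,.07)])
i,D=ctrl.capture('top'); cv2.imwrite('pics/top3.png',cv2.resize(i[140:280,240:440],None,fx=4,fy=4,interpolation=cv2.INTER_CUBIC)); np.save('top3.npy',D)
P=cloud('top',D); m=(abs(P[...,2]-.05)<.006)&(abs(P[...,0]-.5)<.1)&(P[...,1]>.03)&(P[...,1]<.2)
print(m.sum()); q=P[m][:,:2]
A=np.c_[2*q,np.ones(len(q))]; s=np.linalg.lstsq(A,(q**2).sum(1),rcond=None)[0]; print('pan fit',s[:2],np.sqrt(s[2]+s[0]**2+s[1]**2))
E
```

```text
[0.4597108  0.15029662 0.01684595] 37.36901413655172 [-3.47174488  3.82271666  2.98603767]
to [0.47  0.138 0.018] -> tool mm [ -1. -16.   1.]
to [0.482 0.122 0.018] -> tool mm [ -1. -36.   1.]
to [0.488 0.114 0.018] -> tool mm [ -2. -46.   1.]
80
pan fit [0.50027216 0.09882015] 0.0637626566957711
```

View pics/top3.png

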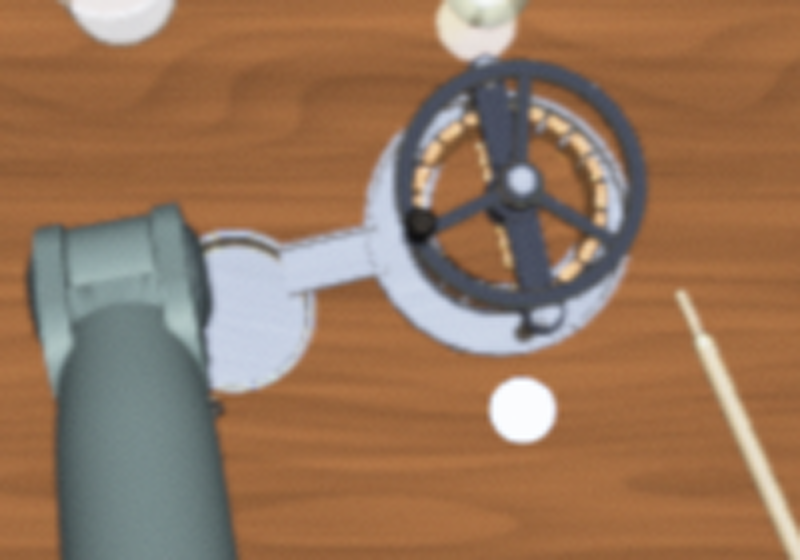

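Emit:
{"fn": "play_rows", "kwargs": {
  "commands": [
    [[-1,-10,0],0,60],
    [[-1,-20,0],0,60],
    [[-1,-30,0],0,60],
    [[-1,-40,0],0,60],
    [[-1,-47,0],0,60]
  ]
}}

```text
time_s: 4.55
position: [0.4896, 0.1114, 0.0176]
eef_rot: [0.664, -0.226, 0.676, 0.226]
wrist_force: [-1.5, 2.5, -1.8]
opening: 0.0602
```

```bash
cat >> h.py <<'E'
def panfit(D):
    P=cloud('top',D); m=(abs(P[...,2]-.05)<.006)&(abs(P[...,0]-.53)<.1)&(P[...,1]>-.02)&(P[...,1]<.2)
    vs,us=np.where(m); q=P[m][:,:2]; c=np.array([.53,.06])
    for _ in range(6):
        r=np.hypot(*(q-c).T); k=abs(r-.064)<.012
        A=np.c_[2*q[k],np.ones(k.sum())]; s=np.linalg.lstsq(A,(q[k]**2).sum(1),rcond=None)[0]; c=s[:2]
    return c,np.sqrt(s[2]+c@c),k.sum()
E
python3 - <<'E'
from h import *
p,R,s=pose(); print(p,yaw(R),s['wrist_force'])
i,D=ctrl.capture('top'); cv2.imwrite('pics/top4.png',cv2.resize(i[140:280,240:440],None,fx=4,fy=4,interpolation=cv2.INTER_CUBIC)); np.save('top4.npy',D)
print(panfit(D))
E
```

```text
[0.48957759 0.11142018 0.01761132] 37.29052576745453 [-1.53832518  2.45117127 -1.83697437]
(array([0.53016646, 0.05982225]), np.float64(0.06356465395480274), np.int64(74))
```

View pics/top4.png

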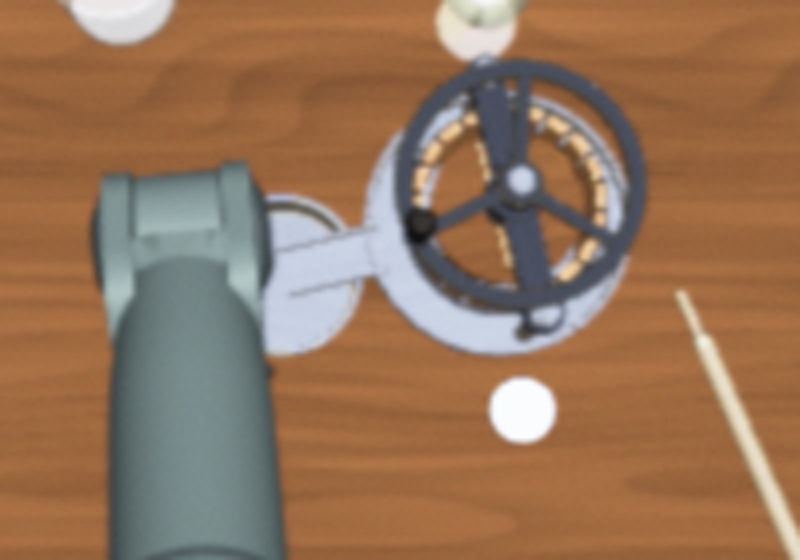

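Emit:
{"fn": "play_rows", "kwargs": {
  "commands": [
    [[0,15,0],0,60],
    [[0,40,0],0,60],
    [[-10,60,0],0,60],
    [[-60,70,0],0,60],
    [[-120,75,0],0,60]
  ]
}}

```text
time_s: 5.22
position: [0.4446, 0.172, 0.1392]
eef_rot: [0.664, -0.227, 0.676, 0.226]
wrist_force: [1.6, 0.2, -0.2]
opening: 0.06
```

```bash
python3 - <<'E'
from h import *
p,R,s=pose(); print(p,yaw(R),s['wrist_force'],s['joint_pos'].round(2))
i,D=ctrl.capture('top'); cv2.imwrite('pics/top5.png',cv2.resize(i[140:280,240:440],None,fx=4,fy=4,interpolation=cv2.INTER_CUBIC)); np.save('top5.npy',D)
print(panfit(D))
E
```

```text
[0.44461385 0.17203416 0.13923186] 37.35568365677308 [ 1.62445153  0.18597923 -0.18656636] [ 0.24  0.25 -0.35  0.99 -0.    1.16]
(array([0.53078412, 0.05959468]), np.float64(0.06398395175603584), np.int64(142))
```

View pics/top5.png

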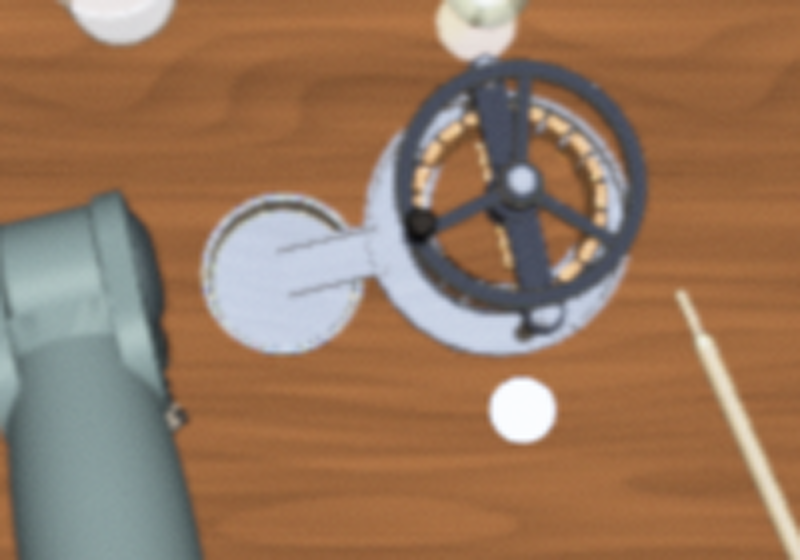

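```bash
python3 - <<'E'
from h import *
rel([(.44,.14,.30),(.44,.06,.40),(.45,-.05,.40),(.498,-.0655,.40),(.498,-.0655,.293)])
E
```

```text
to [0.44 0.14 0.3 ] -> tool mm [-152.  -21.  -29.]
to [0.44 0.06 0.4 ] -> tool mm [-252.  -85.  -78.]
to [ 0.45 -0.05  0.4 ] -> tool mm [-251. -178. -137.]
to [ 0.498 -0.066  0.4  ] -> tool mm [-252. -220. -108.]
to [ 0.498 -0.066  0.293] -> tool mm [-145. -220. -107.]
```

Emit:
{"fn": "play_rows", "kwargs": {
  "commands": [
    [[-55,-5,-8],0,0],
    [[-110,-12,-18],0,0],
    [[-160,-24,-30],0,0],
    [[-210,-50,-50],0,0],
    [[-252,-85,-78],0,0]
  ]
}}

```text
time_s: 5.9
position: [0.4395, 0.0597, 0.4032]
eef_rot: [0.669, -0.229, 0.67, 0.226]
wrist_force: [0.8, -0.8, -0.3]
opening: -0.0003
```

```bash
python3 - <<'E'
from h import *
p,R,s=pose(); print(p,yaw(R),s['wrist_force'],s['joint_pos'].round(2),s['opening'])
rel([(.45,-.05,.40),(.498,-.0655,.38),(.498,-.0655,.293)])
E
```

```text
[0.43953505 0.05967431 0.40317819] 37.54255243062637 [ 0.78844934 -0.84008798 -0.29400534] [-0.01  0.12  0.19  1.64 -0.    0.91] -0.0003453777562205242
to [ 0.45 -0.05  0.4 ] -> tool mm [  4. -93. -59.]
to [ 0.498 -0.066  0.38 ] -> tool mm [  24. -135.  -30.]
to [ 0.498 -0.066  0.293] -> tool mm [ 111. -135.  -30.]
```

Emit:
{"fn": "play_rows", "kwargs": {
  "commands": [
    [[2,-46,-30],0,0],
    [[4,-93,-59],0,0],
    [[24,-130,-32],0,0],
    [[60,-135,-30],0,0],
    [[85,-135,-30],0,0]
  ]
}}

```text
time_s: 6.52
position: [0.498, -0.0657, 0.3175]
eef_rot: [0.669, -0.229, 0.67, 0.226]
wrist_force: [0.3, -0.5, -1.0]
opening: 0.0001
```

```bash
python3 - <<'E'
from h import *
p,R,s=pose(); print(p,yaw(R),s['wrist_force'],s['joint_pos'].round(2),s['opening'])
i,D=ctrl.capture('side'); cv2.imwrite('pics/side6.png',cv2.resize(i[80:260,230:450],None,fx=3,fy=3,interpolation=cv2.INTER_CUBIC)); np.save('side6.npy',D)
rel([(.498,-.0655,.293)])
E
```

```text
[ 0.49795163 -0.06571256  0.31746471] 37.53483888356237 [ 0.26931726 -0.54824663 -0.98352874] [-0.26  0.22  0.09  1.44 -0.    0.66] 0.0001384215949107962
to [ 0.498 -0.066  0.293] -> tool mm [22. -1.  1.]
```

View pics/side6.png

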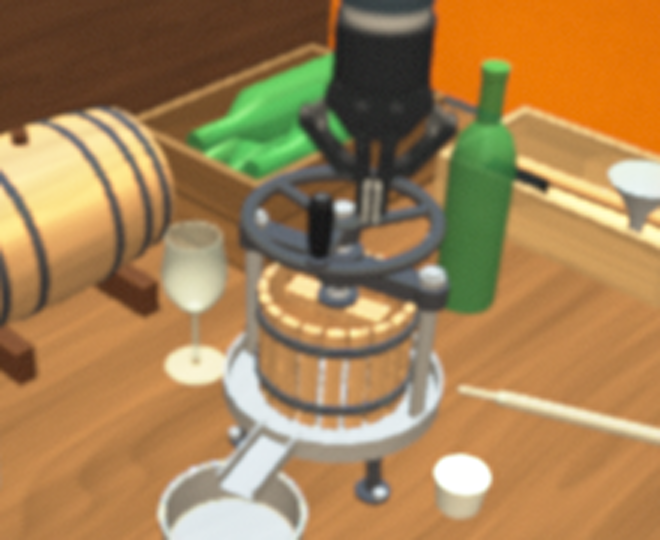

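```bash
cat >> h.py <<'E'
H=np.array([.567,-.1155])
def arc(angs,z,r=.085):
    p,R,s=pose(); a=np.degrees(np.arctan2(p[1]-H[1],p[0]-H[0]))
    print('ang',a.round(1),'r',np.hypot(*(p[:2]-H)).round(4),'z',p[2].round(4),'yaw',yaw(R).round(2),'F',s['wrist_force'].round(1),'q',s['joint_pos'].round(2),'t',s['time_s'])
    for t in angs:
        w=np.array([H[0]+r*np.cos(np.radians(t)),H[1]+r*np.sin(np.radians(t)),z]); print(t,(R.T@(w-p)*1000).round(0).tolist())
E
python3 -c "
from h import *
arc([142,138,132,126,118],.308)"
```

```text
ang 144.5 r 0.0869 z 0.3145 yaw 37.56 F [-2.2  0.  -2.1] q [-0.25  0.22  0.08  1.43 -0.    0.66] t 6.575
142 [6.0, -1.0, 4.0]
138 [6.0, 0.0, 10.0]
132 [6.0, 2.0, 19.0]
126 [6.0, 2.0, 28.0]
118 [6.0, 1.0, 40.0]
```

Emit:
{"fn": "play_rows", "kwargs": {
  "commands": [
    [[6,-1,4],0,0],
    [[6,0,10],0,0],
    [[6,2,19],0,0],
    [[6,2,28],0,0],
    [[6,1,40],0,0]
  ]
}}

```text
time_s: 7.2
position: [0.5276, -0.0396, 0.3091]
eef_rot: [0.667, -0.228, 0.672, 0.227]
wrist_force: [-4.7, -1.3, 2.5]
opening: -0.0001
```

```bash
python3 - <<'E'
from h import *
arc([108,98,88,78,68],.308)
i,D=ctrl.capture('side'); cv2.imwrite('pics/side7.png',cv2.resize(i[80:260,230:450],None,fx=3,fy=3,interpolation=cv2.INTER_CUBIC))
E
```

```text
ang 117.5 r 0.0856 z 0.3091 yaw 37.55 F [-4.7 -1.3  2.5] q [-0.19  0.28  0.14  1.44 -0.    0.72] t 7.2
108 [1.0, -4.0, 13.0]
98 [1.0, -10.0, 27.0]
88 [1.0, -19.0, 39.0]
78 [1.0, -29.0, 50.0]
68 [1.0, -41.0, 58.0]
```

View pics/side7.png

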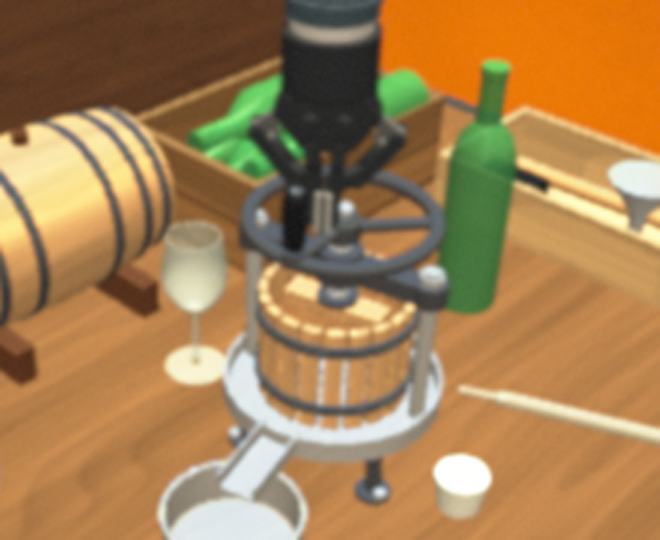

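Emit:
{"fn": "play_rows", "kwargs": {
  "commands": [
    [[1,-4,13],0,0],
    [[1,-10,27],0,0],
    [[1,-19,39],0,0],
    [[1,-29,50],0,0],
    [[1,-41,58],0,0]
  ]
}}

```text
time_s: 7.88
position: [0.6007, -0.0336, 0.3072]
eef_rot: [0.668, -0.227, 0.671, 0.23]
wrist_force: [-2.6, 3.8, 2.5]
opening: 0.0001
```

```bash
python3 - <<'E'
from h import *
arc([58,48,38,28,18],.308)
i,D=ctrl.capture('side'); cv2.imwrite('pics/side8.png',cv2.resize(i[80:260,230:450],None,fx=3,fy=3,interpolation=cv2.INTER_CUBIC))
E
```

```text
ang 67.6 r 0.0885 z 0.3072 yaw 37.7 F [-2.6  3.8  2.5] q [-0.16  0.44  0.37  1.51  0.    0.75] t 7.875
58 [-1.0, -15.0, 3.0]
48 [-1.0, -29.0, 7.0]
38 [-1.0, -44.0, 8.0]
28 [-1.0, -59.0, 7.0]
18 [-1.0, -73.0, 3.0]
```

View pics/side8.png

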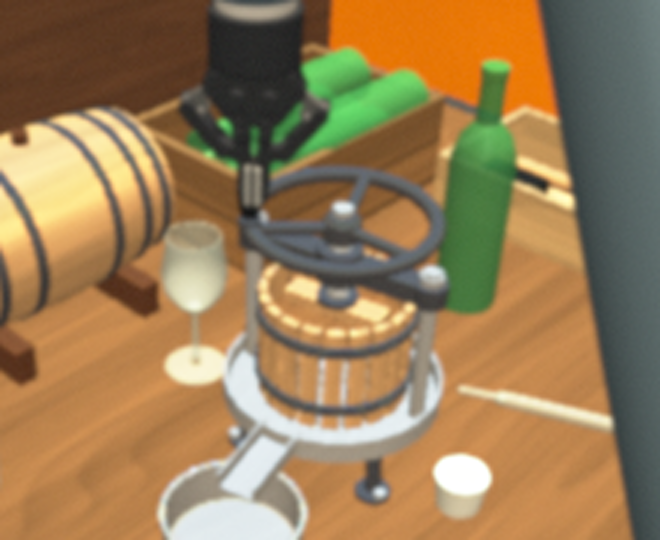

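Emit:
{"fn": "play_rows", "kwargs": {
  "commands": [
    [[-1,-15,3],0,0],
    [[-1,-29,7],0,0],
    [[-1,-44,8],0,0],
    [[-1,-59,7],0,0],
    [[-1,-73,3],0,0]
  ]
}}

```text
time_s: 8.55
position: [0.6495, -0.0894, 0.3064]
eef_rot: [0.668, -0.227, 0.67, 0.231]
wrist_force: [-1.2, 4.8, -1.7]
opening: -0.0001
```

```bash
python3 - <<'E'
from h import *
arc([8,-2,-12,-22,-32],.307)
i,D=ctrl.capture('side'); cv2.imwrite('pics/side9.png',cv2.resize(i[80:260,230:450],None,fx=3,fy=3,interpolation=cv2.INTER_CUBIC))
E
```

```text
ang 17.5 r 0.0865 z 0.3064 yaw 37.73 F [-1.2  4.8 -1.7] q [-0.24  0.58  0.6   1.59  0.    0.68] t 8.55
8 [-1.0, -12.0, -7.0]
-2 [-1.0, -24.0, -16.0]
-12 [-1.0, -35.0, -26.0]
-22 [-1.0, -44.0, -38.0]
-32 [-1.0, -50.0, -52.0]
```

View pics/side9.png

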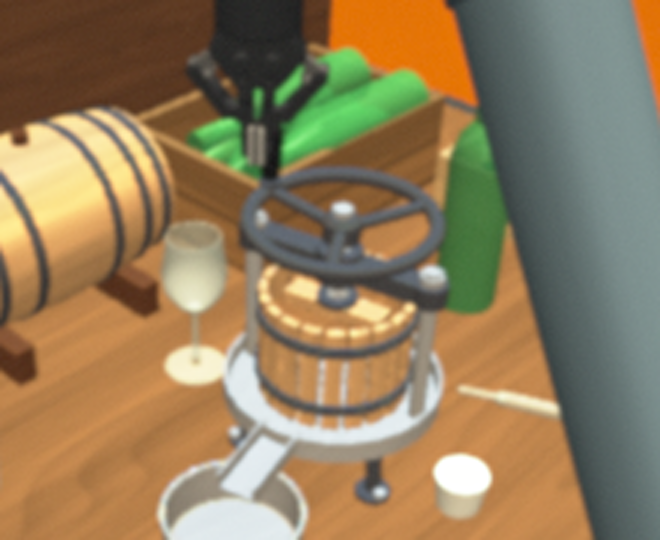

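Emit:
{"fn": "play_rows", "kwargs": {
  "commands": [
    [[-1,-12,-7],0,0],
    [[-1,-24,-16],0,0],
    [[-1,-35,-26],0,0],
    [[-1,-44,-38],0,0],
    [[-1,-50,-52],0,0]
  ]
}}

```text
time_s: 9.22
position: [0.64, -0.1645, 0.307]
eef_rot: [0.669, -0.227, 0.67, 0.229]
wrist_force: [3.5, 3.2, -4.1]
opening: -0.0001
```

```bash
python3 - <<'E'
from h import *
arc([-42,-52,-62,-72,-82],.306)
i,D=ctrl.capture('side'); cv2.imwrite('pics/side10.png',cv2.resize(i[80:260,230:450],None,fx=3,fy=3,interpolation=cv2.INTER_CUBIC))
i,D=ctrl.capture('top'); cv2.imwrite('pics/top10.png',cv2.resize(i[120:260,250:450],None,fx=4,fy=4,interpolation=cv2.INTER_CUBIC)); print(panfit(D))
E
```

```text
ang -33.9 r 0.0879 z 0.307 yaw 37.62 F [ 3.5  3.2 -4.1] q [-0.35  0.59  0.62  1.6  -0.    0.57] t 9.225
-42 [1.0, -0.0, -13.0]
-52 [1.0, -2.0, -27.0]
-62 [1.0, -0.0, -42.0]
-72 [1.0, 3.0, -56.0]
-82 [1.0, 10.0, -70.0]
(array([0.53076079, 0.05952648]), np.float64(0.06392839993604191), np.int64(149))
```

View pics/side10.png

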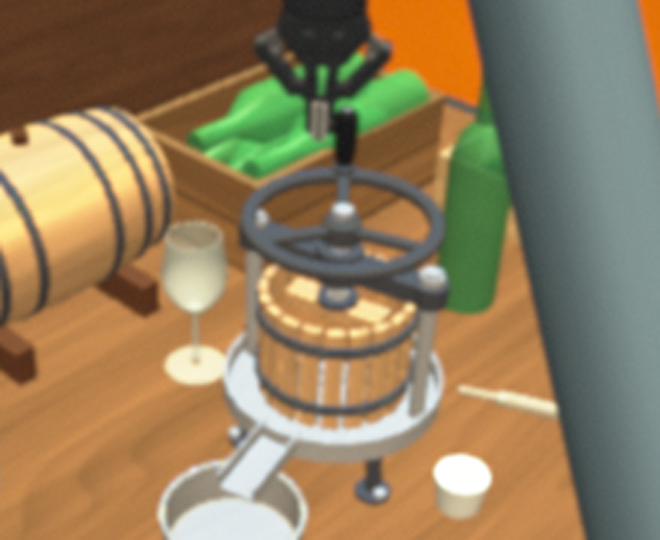

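View pics/top10.png

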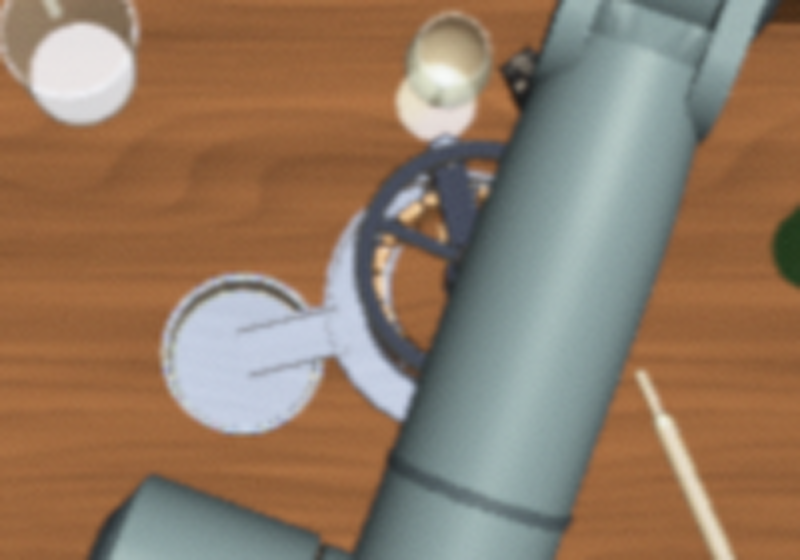

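Handle (side px ~345,135) is just ahead of the fingers (320,120); the pan is unmoved. Continuing.

Emit:
{"fn": "play_rows", "kwargs": {
  "commands": [
    [[1,0,-13],0,0],
    [[1,-2,-27],0,0],
    [[1,0,-42],0,0],
    [[1,3,-56],0,0],
    [[1,10,-70],0,0]
  ]
}}

```text
time_s: 9.95
position: [0.5771, -0.2025, 0.3075]
eef_rot: [0.668, -0.228, 0.671, 0.226]
wrist_force: [3.8, -1.4, -3.0]
opening: -0.0002
```

```bash
python3 - <<'E'
from h import *
arc([-92,-102,-112,-122,-132],.305)
i,D=ctrl.capture('side'); cv2.imwrite('pics/side11.png',cv2.resize(i[80:260,230:450],None,fx=3,fy=3,interpolation=cv2.INTER_CUBIC))
E
```

```text
ang -83.4 r 0.0876 z 0.3075 yaw 37.44 F [ 3.8 -1.4 -3. ] q [-0.44  0.46  0.4   1.51 -0.    0.48] t 9.95
-92 [3.0, 10.0, -9.0]
-102 [3.0, 20.0, -20.0]
-112 [3.0, 32.0, -28.0]
-122 [3.0, 45.0, -35.0]
-132 [3.0, 60.0, -39.0]
```

View pics/side11.png

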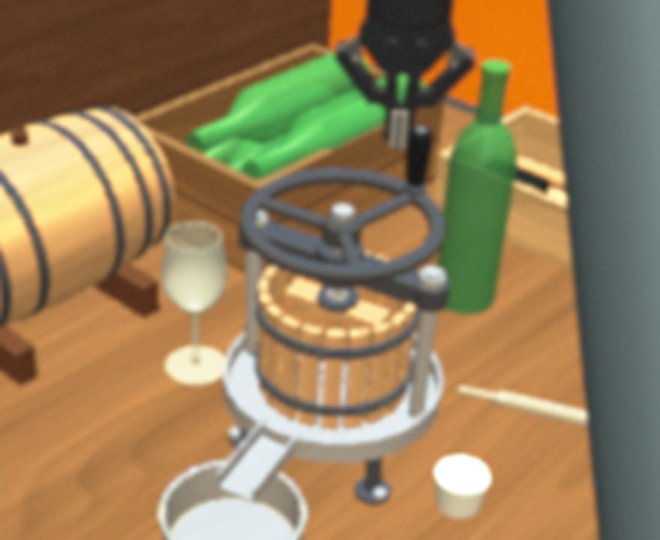

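Handle (418,155) still led ahead of the fingers (398,128). Continuing.

Emit:
{"fn": "play_rows", "kwargs": {
  "commands": [
    [[3,10,-9],0,0],
    [[3,20,-20],0,0],
    [[3,32,-28],0,0],
    [[3,45,-35],0,0],
    [[3,60,-39],0,0]
  ]
}}

```text
time_s: 10.62
position: [0.5077, -0.1811, 0.3064]
eef_rot: [0.668, -0.229, 0.672, 0.223]
wrist_force: [2.2, -3.3, 0.6]
opening: 0.0004
```

```bash
python3 - <<'E'
from h import *
arc([-142,-152,-162,-172,-182],.304)
i,D=ctrl.capture('side'); cv2.imwrite('pics/side12.png',cv2.resize(i[80:260,230:450],None,fx=3,fy=3,interpolation=cv2.INTER_CUBIC))
E
```

```text
ang -132.1 r 0.0884 z 0.3064 yaw 37.29 F [ 2.2 -3.3  0.6] q [-0.45  0.29  0.16  1.43 -0.01  0.47] t 10.625
-142 [2.0, 15.0, 2.0]
-152 [2.0, 30.0, 3.0]
-162 [2.0, 44.0, 7.0]
-172 [2.0, 58.0, 13.0]
-182 [2.0, 70.0, 21.0]
```

View pics/side12.png

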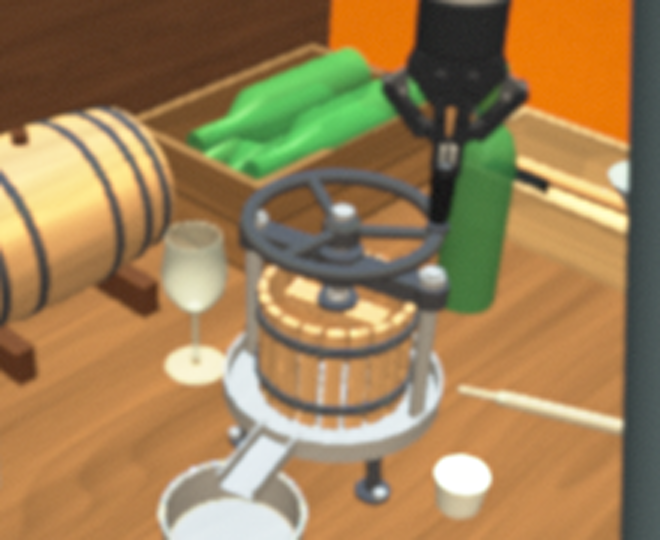

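Emit:
{"fn": "play_rows", "kwargs": {
  "commands": [
    [[2,15,2],0,0],
    [[2,30,3],0,0],
    [[2,44,7],0,0],
    [[2,58,13],0,0],
    [[2,70,21],0,0]
  ]
}}

```text
time_s: 11.3
position: [0.4797, -0.1102, 0.3043]
eef_rot: [0.667, -0.229, 0.672, 0.224]
wrist_force: [-0.8, -5.0, 3.4]
opening: -0.0003
```

```bash
python3 - <<'E'
from h import *
arc([-190,-197,-203,-208,-212],.304)
i,D=ctrl.capture('side'); cv2.imwrite('pics/side13.png',cv2.resize(i[80:260,230:450],None,fx=3,fy=3,interpolation=cv2.INTER_CUBIC))
i,D=ctrl.capture('top'); cv2.imwrite('pics/top13.png',cv2.resize(i[120:260,250:450],None,fx=4,fy=4,interpolation=cv2.INTER_CUBIC)); print(panfit(D))
# predicted handle mid/top-of-start pixels in side view
print(proj('side',(.529,-.041,.309)),proj('side',(.529,-.041,.335)))
E
```

```text
ang 176.5 r 0.0875 z 0.3043 yaw 37.33 F [-0.8 -5.   3.4] q [-0.35  0.2   0.03  1.4  -0.01  0.57] t 11.3
-190 [0.0, 5.0, 9.0]
-197 [0.0, 12.0, 17.0]
-203 [0.0, 17.0, 24.0]
-208 [-0.0, 20.0, 31.0]
-212 [-0.0, 22.0, 36.0]
(array([0.53091856, 0.05952662]), np.float64(0.06391000093268379), np.int64(141))
[337.17156675 155.34959845] [337.66006344 146.1853126 ]
```

View pics/side13.png

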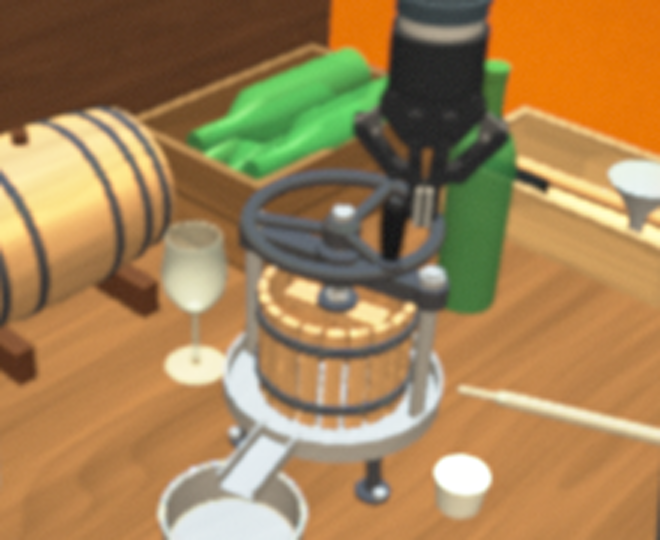

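View pics/top13.png

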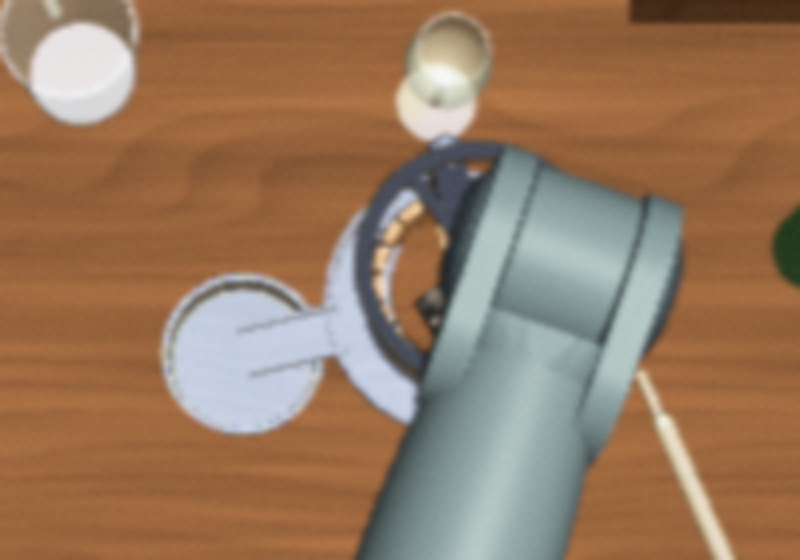

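Emit:
{"fn": "play_rows", "kwargs": {
  "commands": [
    [[0,3,5],0,0],
    [[0,7,11],0,0],
    [[0,11,16],0,0],
    [[0,14,20],0,0],
    [[0,17,24],0,0]
  ]
}}

```text
time_s: 12.02
position: [0.4878, -0.0799, 0.3031]
eef_rot: [0.667, -0.228, 0.672, 0.226]
wrist_force: [-2.3, -3.1, 0.5]
opening: 0.0
```

```bash
python3 - <<'E'
from h import *
arc([-208,-212,-216,-220,-224],.304)
w=ray('side',360.7,157.3,.305); print(w,np.degrees(np.arctan2(w[1]-H[1],w[0]-H[0])))
i,D=ctrl.capture('side'); cv2.imwrite('pics/side14.png',cv2.resize(i[100:200,270:420],None,fx=5,fy=5,interpolation=cv2.INTER_CUBIC))
E
```

```text
ang 155.8 r 0.0869 z 0.3031 yaw 37.47 F [-2.3 -3.1  0.5] q [-0.29  0.21  0.03  1.4  -0.01  0.63] t 12.025
-208 [-1.0, 1.0, 6.0]
-212 [-1.0, 3.0, 11.0]
-216 [-1.0, 5.0, 17.0]
-220 [-1.0, 7.0, 23.0]
-224 [-1.0, 8.0, 29.0]
[ 0.48618211 -0.08072447  0.305     ] 156.71803526975287
```

View pics/side14.png

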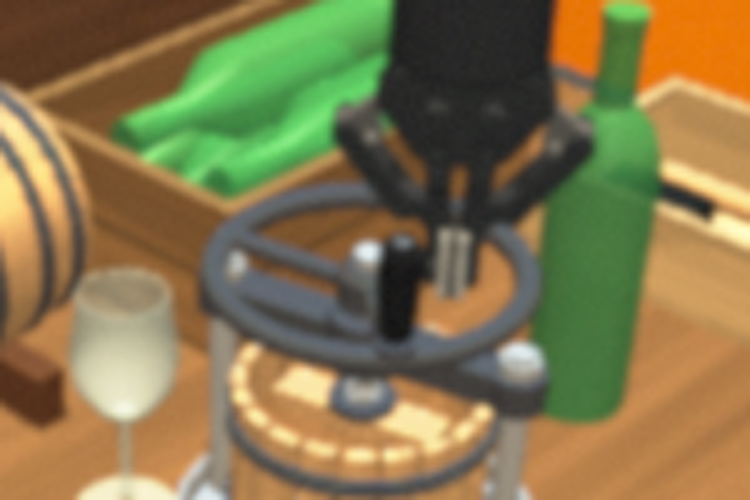

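```bash
python3 - <<'E'
from h import *
for x,y in((399,290),):
    w=ray('side',270+(x+.5)/5-.5,100+(y+.5)/5-.5,.306); print(w,np.degrees(np.arctan2(w[1]-H[1],w[0]-H[0])))
# same method on the start picture: zoom 3.1 origin (260,120), handle top (237,82) base (237,138)
w=ray('side',260+237.5/3.1-.5,120+110.5/3.1-.5,.311); print(w,np.degrees(np.arctan2(w[1]-H[1],w[0]-H[0])))
E
```

```text
[ 0.5039078  -0.05837013  0.306     ] 137.83921824845635
[ 0.52934368 -0.03733323  0.311     ] 115.72212936213556
```

Emit:
{"fn": "play_rows", "kwargs": {
  "commands": [
    [[-1,1,6],0,0],
    [[-1,3,11],0,0],
    [[-1,5,17],0,0],
    [[-1,7,23],0,0],
    [[-1,8,28],0,0]
  ]
}}

```text
time_s: 12.7
position: [0.5055, -0.0554, 0.3037]
eef_rot: [0.667, -0.228, 0.672, 0.227]
wrist_force: [-2.8, -3.6, -2.3]
opening: 0.0003
```

```bash
python3 - <<'E'
from h import *
arc([-224,-226,-228],.304)
i,D=ctrl.capture('side'); cv2.imwrite('pics/side15.png',cv2.resize(i[100:200,270:420],None,fx=5,fy=5,interpolation=cv2.INTER_CUBIC))
E
```

```text
ang 135.7 r 0.086 z 0.3037 yaw 37.51 F [-2.8 -3.6 -2.3] q [-0.23  0.24  0.07  1.41 -0.01  0.69] t 12.7
-224 [-0.0, -1.0, -0.0]
-226 [-0.0, -1.0, 3.0]
-228 [-0.0, -0.0, 6.0]
```

View pics/side15.png

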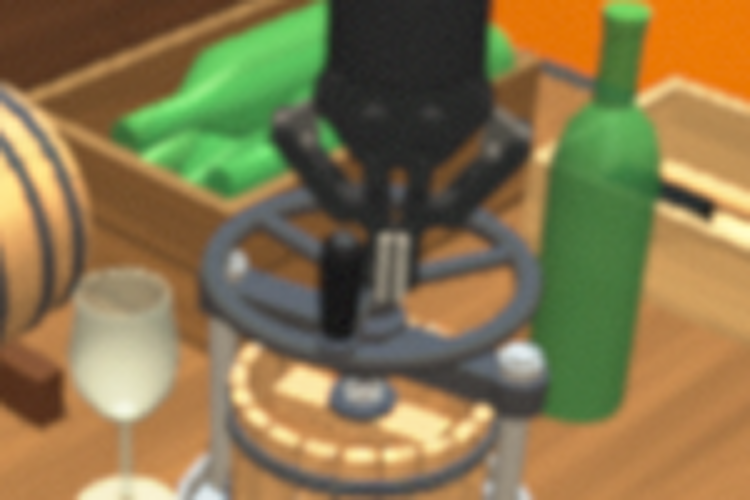

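Emit:
{"fn": "play_rows", "kwargs": {
  "commands": [
    [[0,-1,3],0,0],
    [[0,0,5],0,0],
    [[0,0,5],0,0]
  ]
}}

```text
time_s: 13.12
position: [0.5103, -0.0519, 0.3039]
eef_rot: [0.667, -0.228, 0.672, 0.227]
wrist_force: [-2.1, -2.5, -2.1]
opening: 0.0
```

```bash
python3 - <<'E'
from h import *
arc([150,165],.304)
i,D=ctrl.capture('side'); cv2.imwrite('pics/side16.png',cv2.resize(i[100:200,270:420],None,fx=5,fy=5,interpolation=cv2.INTER_CUBIC))
i0=cv2.imread('pics/side0.png'); cv2.imwrite('pics/side0h.png',cv2.resize(i0[100:200,270:420],None,fx=5,fy=5,interpolation=cv2.INTER_CUBIC))
E
```

```text
ang 131.7 r 0.0852 z 0.3039 yaw 37.54 F [-2.1 -2.5 -2.1] q [-0.22  0.25  0.08  1.41 -0.    0.69] t 13.125
150 [0.0, -6.0, -26.0]
165 [0.0, -18.0, -46.0]
```

View pics/side16.png

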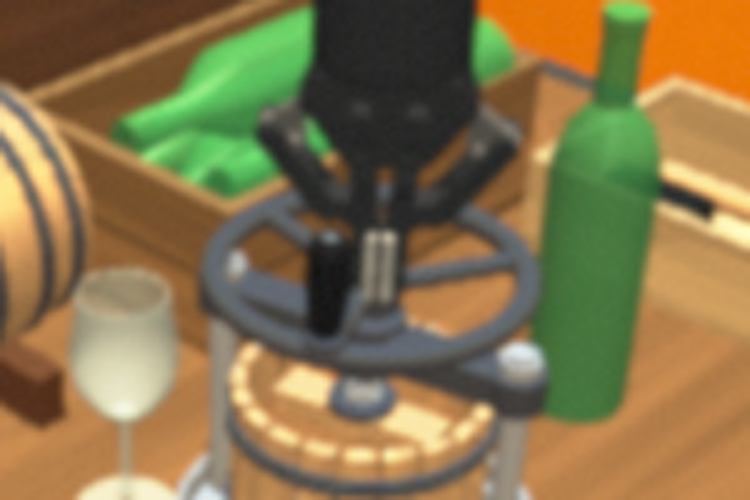

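View pics/side0h.png

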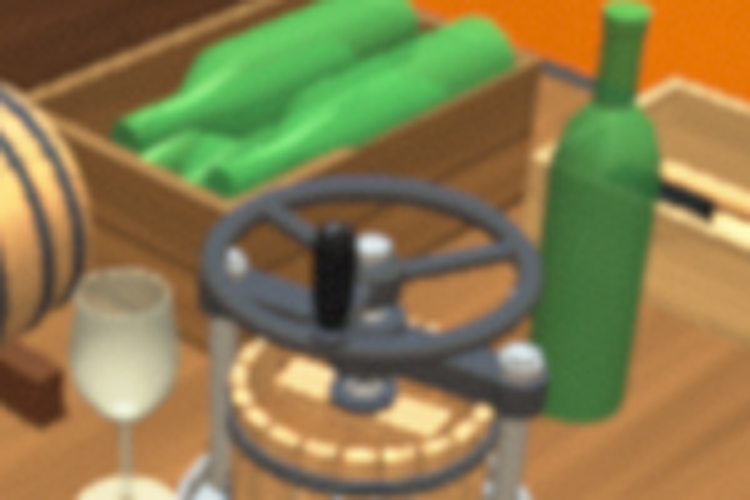

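Emit:
{"fn": "play_rows", "kwargs": {
  "commands": [
    [[0,-2,-10],0,0],
    [[0,-6,-26],0,0],
    [[-30,-10,-40],0,0],
    [[-80,-10,-50],0,0],
    [[-130,-10,-70],0,0]
  ]
}}

```text
time_s: 13.8
position: [0.4608, -0.1026, 0.4359]
eef_rot: [0.668, -0.228, 0.671, 0.227]
wrist_force: [0.3, -0.2, 1.4]
opening: 0.0005
```

```bash
python3 - <<'E'
from h import *
p,R,s=pose(); print(p,s['wrist_force'],s['time_s'])
rel([(.40,-.15,.43),(.33,-.28,.43)])
E
```

```text
[ 0.46081795 -0.10264914  0.43593719] [ 0.31162073 -0.17992573  1.41741355] 13.8
to [ 0.4  -0.15  0.43] -> tool mm [  6.  -0. -77.]
to [ 0.33 -0.28  0.43] -> tool mm [   7.  -61. -212.]
```

Emit:
{"fn": "play_rows", "kwargs": {
  "commands": [
    [[6,0,-40],0,0],
    [[6,0,-77],0,0],
    [[6,-25,-125],0,0],
    [[6,-50,-170],0,0],
    [[6,-60,-205],0,0]
  ]
}}

```text
time_s: 14.42
position: [0.3334, -0.2773, 0.4311]
eef_rot: [0.669, -0.228, 0.671, 0.226]
wrist_force: [0.2, 0.0, -0.1]
opening: 0.0004
```

```bash
python3 - <<'E'
from h import *
p,R,s=pose(); print(p,s['wrist_force'],s['time_s'])
i,D=ctrl.capture('top'); cv2.imwrite('pics/top17.png',i); cv2.imwrite('pics/top17z.png',cv2.resize(i[120:260,250:450],None,fx=4,fy=4,interpolation=cv2.INTER_CUBIC)); print(panfit(D))
i,D=ctrl.capture('side'); cv2.imwrite('pics/side17.png',cv2.resize(i[100:200,270:420],None,fx=5,fy=5,interpolation=cv2.INTER_CUBIC)); cv2.imwrite('pics/side17f.png',i)
a=cv2.imread('pics/side0.png'); d=cv2.absdiff(a,i).max(2); cv2.imwrite('pics/sdiff.png',d*3)
E
```

```text
[ 0.3333687  -0.27728106  0.43114421] [ 0.24930607  0.03706545 -0.07997168] 14.425
(array([0.53079692, 0.05955894]), np.float64(0.0639654522665888), np.int64(144))
```

View pics/side17.png

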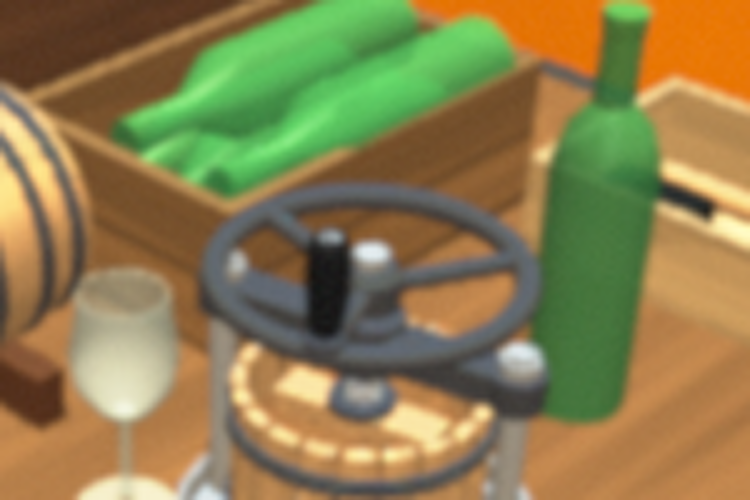

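View pics/top17z.png

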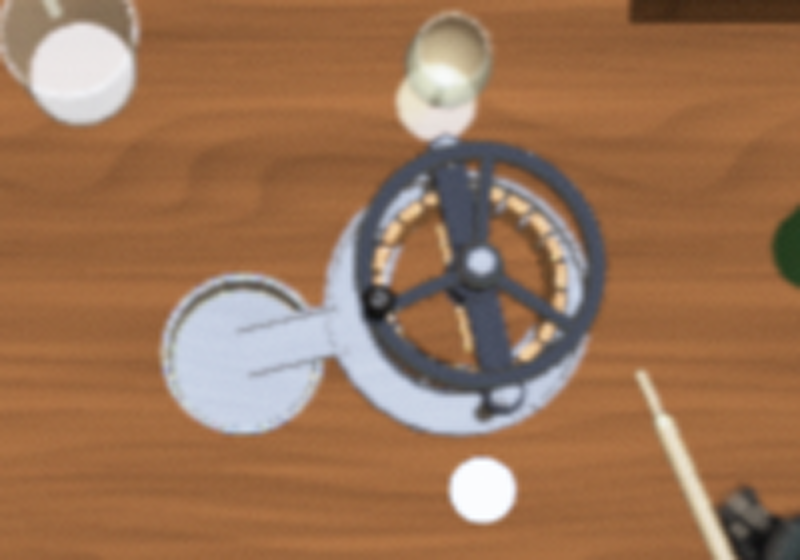

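View pics/sdiff.png

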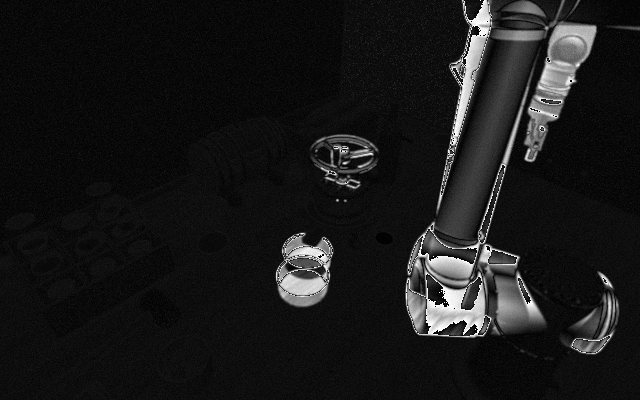

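```bash
python3 - <<'E'
from h import *
s=ctrl.state(); print(s['joint_velocities'].round(3),s['time_s']); print(ctrl.finish_job())
E
```

```text
[ 0.062 -0.006 -0.001  0.01   0.039  0.046] 14.525
the job is handed in; nothing more can be done
None
```

I slid the pan under the spout, pushed the wheel through one clockwise turn, and handed the job in at 14.5 s. The hand-in reports no verdict.

- **Pan:** I pushed it with the two open fingers as a cradle. It ended at about (0.531, 0.060), roughly 1 mm from the measured spout lip at (0.531, 0.059). It was still there after the wheel was turned.
- **Wheel:** I pushed the handle with shut fingers at about 5 N. It came back to within about 2–3 mm of its start horizontally, and the wheel sits lower by roughly the expected 5 mm. I saw the handle travel the whole turn ahead of the fingers.
- **Other things on the bench:** in the last side view, compared with the first, only the pan, the wheel and the arm had changed.
- **Arm:** it was clear of everything at hand-in, with the wrist force near zero. Its joints were still settling slightly, at up to 0.06 rad/s.

No check failed or disagreed.

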